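Turn the framed print over and show it on its stand

TASK

The framed balloon print stands back outward in the clear slotted rack. Take it out, turn it over, and set it down gently on the wooden display stand, the right way up and centred, with the picture facing out over the stand's lip, its bottom edge fully down on the ledge and its back resting against the stand. Do not knock over or push about the other things on the console.

Things in the scene. Friction and masses are not known exactly. Their poses are not given: they have to be found in the camera images.
- picture: Framed print, dark wood, 180 wide x 130 high x 16 mm thick, 0.2-0.4 kg. Picture side: sunken white mount, pale print of three balloons. Back: brown hardboard, four steel turn buttons, black folded strut (under 2 mm proud). Origin at its centre; x out of the picture side, z up the picture, y along the width. Starts in the rack's front slot, top up, leaning, back out (x against the rack's x).
- picture_top (a point): Middle of the frame's top edge, half way through the thickness, 65 mm up z from the centre. The frame's rails are solid wood, 16 mm wide and 16 mm thick: the top rail can be gripped across its thickness from above, tool tilted along the leaning print.
- rack: Clear plastic slotted rack, fixed, 206 wide (y) x 150 deep (x) x 80 mm high. Origin on the console surface, z up, x out over its front, away from the robot, 0.3 to 0.7 rad to its right. Two slots along y, walls leaning 27 degrees from vertical, tops towards -x, floors square to the walls. The rear slot, 55 mm nearer -x, holds five white balloon sticks 230 mm long, part of the rack.
- rack_home (a point): Centre of the print when it stands midway in the rack's front slot (10 mm to -x of the rack's origin, 82 mm up); it starts within 7 mm of this along y. The slot is 24 mm wide; measured along the slope the wall behind is 70 mm high, the one in front 40 mm: 60 mm of the print stands free above the rear wall.
- stand: Wooden display stand, fixed, 150 wide (y) x 140 deep (x) x 106 mm high. Origin on the console surface, z up, x out over its lip (where the picture must look), away from the robot within 0.3 rad. The back leans 24 degrees from vertical, top towards -x, 85 mm high along the slope. The ledge is square to the back (it slopes down to it), 24 mm deep between back and a 12 mm high lip.
- stand_home (a point): Where the print's centre must come to rest: print flat against the leaning back, bottom edge on the ledge, centred in width (1 mm to +x of the stand's origin, 91 mm up). There the print's z leans 24 degrees towards the stand's -x and its x points along the stand's x, tipped up 24 degrees; 45 mm of the print stands above the stand's back.
- jar: Bystander: amber glass jar with aluminium screw lid, 68 mm across, 96 mm high; origin at its base.
- holder: Bystander: turquoise ceramic holder, 74 mm across, 75 mm high, with three pens up to 120 mm high; origin at its base.
- weight: Bystander: white plastic balloon weight, a cone 66 mm across and 63 mm high with its loop; origin at its base.
- clip: Bystander: steel spring clip lying flat, 80 x 60 mm, 30 mm high; origin at its underside.
- reel: Bystander: reel of grey ribbon lying flat, 74 mm across, 28 mm high; origin at its underside.
- pump: Bystander: white hand balloon pump lying down, 200 mm long, 52 mm high; origin under the middle of its barrel, x along it to the nozzle.

How it is judged:
By the outcome, as a careful person would: the job done as asked, in the order asked, and still so for the second after the job is handed in, with the robot touching nothing.
It also fails if it takes over 38 s, if anything falls off the work surface, if the arm or the gripper's body presses on something with over 40 N, if the wrist force passes 120 N, or if a joint passes its speed limit or range.

ROBOT

A 7-joint arm with a two-finger parallel gripper is mounted at the origin on the work surface. World frame = base frame: x ahead of the robot, y to its left, z up, the work surface at z = 0. Lengths are in m, angles in rad, forces in N, time in s.
With the tool pointing down it reaches from about 0.4 to 0.9 m from the base axis. Payload 5.6 kg.
Tool frame: the origin (TCP) lies midway between the tips of the shut fingers; the grasp point (between the pads) lies 19 mm behind it; z points along the fingers, y is the line along which they close (so a half turn about z gives the same grasp; the last joint's range is limited). The gripper opens to 92 mm and grips with 3 to 60 N. Pads are 20 mm wide; open, the fingers measure 128 mm over their backs; the gripper's body (75 mm by 189 mm) begins 69 mm behind the grasp point.
Start: joints at [-1.165, 0.468, -0.012, 1.603, 0.006, 1.071, -0.056], TCP at [0.282, 0.586, 0.215] pointing down, gripper open.
Joint ranges: [-2.53, 2.53], [-0.31, 2.02], [-1.57, 1.55], [0.28, 2.44], [-1.29, 4.43], [0.15, 1.84], [-2.92, 2.92]. Speed limits (rad/s): [2.57, 2.57, 3.14, 3.14, 3.14, 3.14, 3.14].

INTERFACE

Orientations are given as a 3x3 rotation matrix whose columns are the frame's x, y, z axes.
In Python, from station import env, effector, solver, viewer, workorder, search_frame, tip_of gives the robot as it stands. Calls block until the motion is done:
- env.reach(position, orientation): joint-space move of the TCP to a pose.
- env.movel(position, frame=None, rate=0.15): straight line of the TCP; frame=None keeps the orientation; rate is the mean speed in m/s.
- env.goto_joints(angles): joint-space move.
- effector.release() and effector.grasp(squeeze=None): open the fingers fully, or close them until they stop; squeeze is the grip in N (None keeps the last).
- env.pause(seconds).
- solver.inverse_kinematics(position, orientation): joint angles nearest the present ones, or None.
- env.sense(): the state.
- viewer.read_camera(name): name is "scene" or "top"; returns (picture, depth): 384x512x3 uint8, red, green, blue; 384x512 float32, m along the optical axis (not along the pixel's ray), 0 where there is no reading.
- viewer.camera_info(name): a dict with "intrinsics" (3x3 intrinsics, pixels), "dist_coeffs" ([k1, k2, p1, p2, k3] as OpenCV has them; the pictures are not rectified), "eye" and "rotation" of the camera in the world. Camera axes: x right, y up, looking along -z (the intrinsics and any distortion apply to the point x, -y, -z); pixel columns grow to the right and rows downward; lengths in m; the calibration is good to about 2 mm. A picture is of the moment at which its call begins. camera_info takes no time and is no camera call.
A pose or a line that the arm cannot do raises env.PlanningError and nothing moves.
- workorder.finish_job(): hands the job in; it is judged then, once.
Trained networks look in the newest picture that a camera, given by its name, has taken for a name from the list of things; names that differ only in an ending like _2 or _b are one class to them, and where a whole thing is asked for, a point or a joint stands for the part that bears it (a point fixed in the world has none). Each returns a list of dicts, best first, with "score" (0 to 1); they miss things now and then, are a little off and sometimes report something else, mostly with a low value. They report only what shows in the picture. A call takes as long as a camera call.
- search_frame(camera, name): "at" ([x, y, z] in m, in world coordinates, good to about 4 mm: the middle of the surface that is visible of it).
- tip_of(camera, name): "at" ([x, y, z] in m, in world coordinates, good to about 4 mm: a listed point, or the origin of a listed thing).
The state is a dict: "t": time; "joint_positions": joint angles; "joint_velocities": joint speeds; "tau": joint torques, N m; "ee_pos": TCP position; "tcp_rot": TCP orientation; "wrist_force": force on the tool from outside, world axes, zero at the start; "moment": the same for the moment, N m; "gripper_width": finger opening in m; "grasp_force": force on a finger pad.
Only numpy, scipy, OpenCV 4.12 (cv2) and the standard library are available. Lean on these libraries where they do the work, as an engineer would, in place of code of your own. Each camera call takes 0.05 s, during which the arm holds its last target. There are 200 camera calls.

## Working session

There is one attempt and no reset: what is moved stays moved. The work goes in short steps, each a Python script; the robot and the scene stay as the last script left them, time stands still between calls to the robot, and variables do not carry over. Pictures are saved under pics/ and viewed, at most 10 in all, crops included, and the job is handed in when it is done.

```bash
mkdir -p pics; ls
cat > h.py <<'E'
import numpy as np, cv2
from station import env, effector, solver, viewer, workorder, search_frame, tip_of
def cloud(name, depth):
    c=viewer.camera_info(name); K=np.array(c["intrinsics"]); D=np.array(c["dist_coeffs"],float)
    h,w=depth.shape; u,v=np.meshgrid(np.arange(w),np.arange(h))
    p=cv2.undistortPoints(np.stack([u,v],-1).reshape(-1,1,2).astype(float),K,D).reshape(h,w,2)
    P=np.stack([p[...,0]*depth,-p[...,1]*depth,-depth],-1)
    return P@np.array(c["rotation"]).T+np.array(c["eye"])
E
python3 - <<'E'
from h import *
for n in ["scene","top"]:
    im,d=viewer.read_camera(n); cv2.imwrite(f"pics/{n}0.png",im[...,::-1]); np.savez(f"{n}0.npz",im=im,d=d,P=cloud(n,d))
    print(n,{k:np.round(v,3).tolist() for k,v in viewer.camera_info(n).items() if k in("eye","rotation","intrinsics")})
    for t in ["picture","picture_top","rack","rack_home","stand","stand_home","jar","holder","weight","clip","reel","pump"]:
        r=tip_of(n,t); print(t,[(np.round(a["at"],3).tolist(),round(a["score"],2)) for a in r[:2]])
s=env.sense(); print(s["t"],s["gripper_width"],np.round(s["tcp_rot"],3).tolist())
E
```

```text
pics
scene {'intrinsics': [[409.209, 0.0, 254.954], [0.0, 409.209, 187.547], [0.0, 0.0, 1.0]], 'eye': [1.5, -0.625, 0.782], 'rotation': [[0.555, -0.442, 0.705], [0.832, 0.291, -0.473], [0.004, 0.849, 0.529]]}
picture [([0.599, 0.215, 0.081], 0.97)]
picture_top [([0.574, 0.23, 0.141], 0.59)]
rack [([0.607, 0.212, -0.003], 0.72)]
rack_home [([0.597, 0.216, 0.084], 0.95)]
stand [([0.634, -0.189, -0.002], 0.79)]
stand_home [([0.631, -0.192, 0.09], 0.64)]
jar [([0.631, -0.19, -0.002], 0.59)]
holder [([0.49, 0.481, 0.003], 0.87)]
weight [([0.599, 0.217, 0.086], 0.28)]
clip [([0.526, 0.006, -0.0], 0.83)]
reel []
pump [([0.786, -0.095, -0.003], 0.66)]
top {'intrinsics': [[425.525, 0.0, 254.259], [0.0, 425.525, 189.809], [0.0, 0.0, 1.0]], 'eye': [0.438, -0.01, 1.441], 'rotation': [[0.021, 0.989, -0.147], [-1.0, 0.023, 0.007], [0.01, 0.147, 0.989]]}
picture [([0.597, 0.216, 0.079], 0.93), ([0.536, -0.478, -0.002], 0.66)]
picture_top [([0.567, 0.23, 0.14], 0.75)]
rack [([0.607, 0.212, -0.002], 0.64), ([0.595, 0.218, 0.08], 0.29)]
rack_home [([0.597, 0.216, 0.084], 0.89)]
stand [([0.634, -0.19, -0.002], 0.82)]
stand_home [([0.633, -0.194, 0.095], 0.59)]
jar [([0.533, -0.478, -0.002], 0.88)]
holder [([0.494, 0.484, 0.004], 0.74)]
weight [([0.642, -0.009, 0.003], 0.73)]
clip [([0.526, 0.006, -0.005], 0.57)]
reel [([0.782, 0.021, -0.003], 0.78), ([0.784, -0.092, -0.0], 0.18)]
pump [([0.785, -0.091, -0.0], 0.83)]
1.3 0.09181603972137188 [[-0.901, 0.434, 0.0], [0.434, 0.901, -0.0], [-0.0, -0.0, -1.0]]
```

View pics/scene0.png

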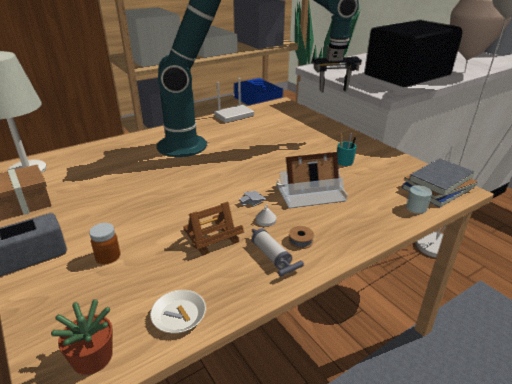

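View pics/top0.png

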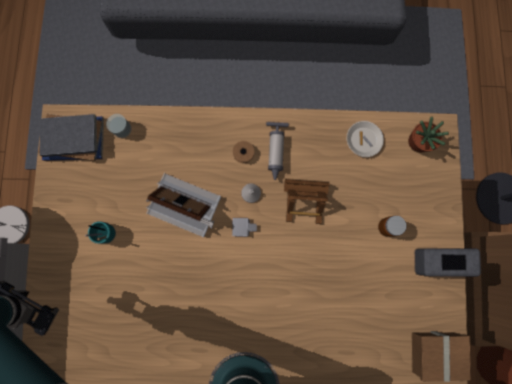

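The scene view shows the print in the rack near (312,172), back outward, with the stand at (213,228). In the top view the rack is at (183,203) and the stand at (306,197). I still need to see the sticks, so I'll take a closer crop and fit the planes.

Run:
```python
import numpy as np, cv2
a=cv2.imread("pics/scene0.png"); b=cv2.imread("pics/top0.png")
A=cv2.resize(a[90:260,170:370],(800,600)[:1]+(600,),interpolation=cv2.INTER_CUBIC)
A=cv2.resize(a[105:255,180:360],None,fx=3.3,fy=3.3,interpolation=cv2.INTER_CUBIC)[:,:590]
cv2.imwrite("pics/c1.png",A)
cv2.imwrite("pics/c2.png",cv2.resize(b[160:250,130:350],None,fx=3.6,fy=3.6,interpolation=cv2.INTER_CUBIC))
# height map dots around rack: points above z=.09
for n in ["scene","top"]:
    P=np.load(n+"0.npz")["P"]; d=np.load(n+"0.npz")["d"]
    m=(d>0)&(abs(P[...,0]-.58)<.2)&(abs(P[...,1]-.215)<.16)&(P[...,2]>.155)&(P[...,2]<.35)
    print(n,m.sum(),np.round(P[m][::max(1,m.sum()//25)],3).tolist())
```

```text
scene 0 []
top 0 []
```

View pics/c1.png

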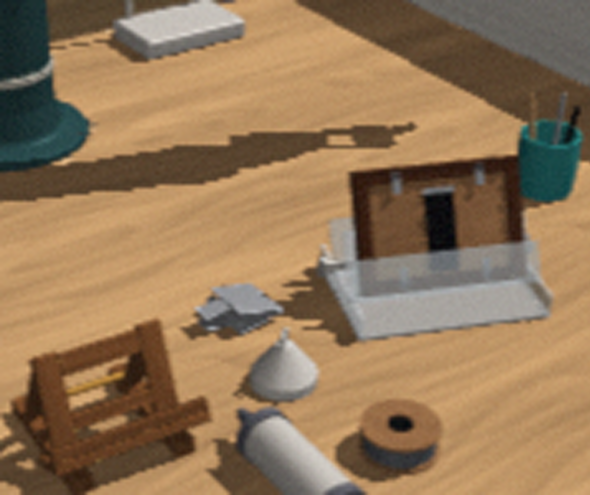

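View pics/c2.png

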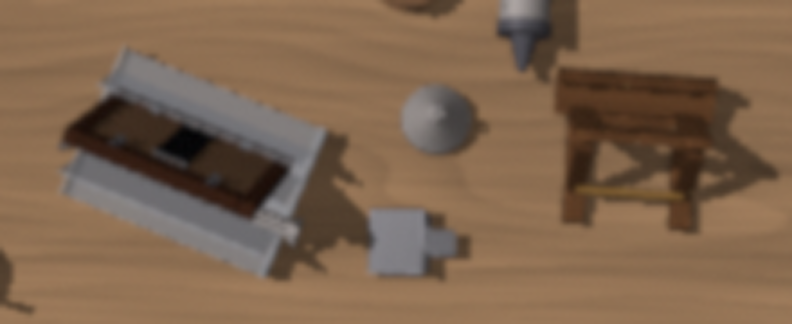

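The crops show the balloon sticks lying flat in the rear slot, so nothing obstructs a grasp from above. The print is top up and the stand is empty. Next I'll fit the poses.

```bash
cat > fit.py <<'E'
from h import *
from scipy.optimize import least_squares
def plane_fit(P, c, yaw0, tilt, off, half_y, zlo, zhi, tol=.012, fixt=False):
    """robust fit of yaw, offset (tilt) to a leaning face; slope coords about c"""
    yaw,t=yaw0,tilt; o=off
    for k in range(6):
        def nrm(y,t): return np.array([np.cos(y)*np.cos(t),np.sin(y)*np.cos(t),np.sin(t)])
        n=nrm(yaw,t); yv=np.array([-np.sin(yaw),np.cos(yaw),0]); zv=np.cross(n,yv)
        q=P-c; m=(abs(q@n-o)<(tol if k<3 else tol/2))&(abs(q@yv)<half_y)&(q@zv>zlo)&(q@zv<zhi)
        Q=q[m]
        f=lambda x:Q@nrm(x[0],tilt if fixt else x[2])-x[1]
        r=least_squares(f,[yaw,o,t],loss="soft_l1",f_scale=.002); yaw,o,t=r.x
        if fixt:t=tilt
    return yaw,o,t,m.sum(),np.std(f(r.x)),Q@yv,Q@zv
if __name__=="__main__":
    for n in ["scene","top"]:
        D=np.load(n+"0.npz"); P=D["P"].reshape(-1,3)[D["d"].ravel()>0]
        c=np.array([.598,.216,.081])
        for ft in (0,1):
            r=plane_fit(P,c,-.45,np.radians(27),.008,.11,-.01,.075,fixt=ft); 
            print(n,"print",np.round(r[:5],4),"y",np.round(np.percentile(r[5],[.5,2,50,98,99.5]),4),"z",np.round(np.percentile(r[6],[1,99,99.9]),4))
        c=np.array([.633,-.191,.091])
        for ft in (0,1):
            r=plane_fit(P,c,-.06,np.radians(24),-.008,.08,-.045,.03,fixt=ft)
            print(n,"stand",np.round(r[:5],4),"y",np.round(np.percentile(r[5],[.5,2,50,98,99.5]),4),"z",np.round(np.percentile(r[6],[1,99,99.9]),4))
        m=(abs(P[:,0]-.66)<.07)&(abs(P[:,1]+.19)<.1)&(P[:,2]>.03)&(P[:,2]<.2)
        print(n, m.sum(), "zmax",np.percentile(P[m][:,2],99))
E
python3 fit.py
```

```text
scene print [-3.666e-01  3.800e-03  4.326e-01  1.091e+03  2.700e-03] y [-0.0903 -0.0881 -0.0011  0.0879  0.0916] z [-0.0092  0.0661  0.0668]
scene print [-3.672e-01  4.900e-03  4.712e-01  1.093e+03  2.800e-03] y [-0.0904 -0.0884 -0.0011  0.088   0.0916] z [-0.0092  0.066   0.0668]
scene stand [-4.610e-02 -8.900e-03  4.183e-01  6.140e+02  2.400e-03] y [-0.0656 -0.0646 -0.0084  0.0566  0.0577] z [-0.0443  0.0203  0.0213]
scene stand [-4.610e-02 -8.900e-03  4.189e-01  6.140e+02  2.400e-03] y [-0.0656 -0.0646 -0.0084  0.0566  0.0577] z [-0.0443  0.0203  0.0213]
scene 1255 zmax 0.10472097388019391
top print [-3.634e-01  3.600e-03  4.552e-01  6.620e+02  2.300e-03] y [-0.0882 -0.0867  0.0003  0.088   0.0908] z [-0.0093  0.0699  0.0708]
top print [-3.634e-01  4.100e-03  4.712e-01  6.660e+02  2.300e-03] y [-0.0882 -0.0866  0.0003  0.0882  0.091 ] z [-0.0093  0.0699  0.0708]
top stand [-4.640e-02 -1.010e-02  4.436e-01  2.840e+02  2.700e-03] y [-0.0627 -0.0607 -0.      0.0599  0.0601] z [-0.0445  0.0232  0.0245]
top stand [-4.550e-02 -9.900e-03  4.189e-01  2.760e+02  2.600e-03] y [-0.0627 -0.0609 -0.      0.0599  0.0601] z [-0.0445  0.023   0.0243]
top 846 zmax 0.10568797866942276
```

```bash
cat > geo.py <<'E'
from h import *
def pr(yaw,tilt,flip):
    r=np.array([np.cos(yaw),np.sin(yaw),0]); u=np.array([0,0,1.])
    z=-np.sin(tilt)*r+np.cos(tilt)*u; n=np.cos(tilt)*r+np.sin(tilt)*u
    x=-n if flip else n
    return np.stack([x,np.cross(z,x),z],1)      # print frame
def tool(R,s): y=s*R[:,0]; z=-R[:,2]; return np.stack([np.cross(y,z),y,z],1)
RA=pr(-.365,np.radians(27),True); RB=pr(-.046,np.radians(24),False)
nA=-RA[:,0]; yA=-RA[:,1]
CA=np.array([.598,.216,.082])-.002*nA+.0005*yA   # aim midway in slot
CB=np.array([.632,-.1925,.091])
G=.065-.008-.019                                  # TCP height up print z
tcp=lambda C,R:C+G*R[:,2]
E
python3 - <<'E'
from geo import *
for s in (1,-1):
    for nm,C,R in [("pre",CA+.09*RA[:,2],RA),("grasp",CA,RA),("lift",CA+.09*RA[:,2]+[0,0,.1],RA),("over",CB+.12*RB[:,2],RB),("place",CB,RB)]:
        q=solver.inverse_kinematics(tcp(C,R),tool(R,s)); print(s,nm,None if q is None else np.round(q,2))
s=env.sense(); print(s["t"],s["wrist_force"])
E
```

```text
1 pre [-0.65  0.28 -0.05  2.02  0.68  0.71  1.59]
1 grasp [-0.64  0.44  0.01  2.02  0.8   0.55  1.49]
1 lift [-0.64  0.16 -0.06  1.92  0.55  0.9   1.77]
1 over [-0.1   0.17  0.48  2.06 -0.39  0.56  0.61]
1 place [-0.08  0.43  0.48  2.04 -0.83  0.41  0.99]
-1 pre [-1.09  0.29  0.47  2.05  0.47  0.63 -1.37]
-1 grasp [-1.03  0.48  0.51  2.05  0.4   0.42 -1.31]
-1 lift [-1.06  0.15  0.41  1.94  0.46  0.86 -1.29]
-1 over [-0.77  0.43  1.38  2.09 -0.93  0.78 -2.04]
-1 place [-0.39  0.54  0.88  2.06 -1.15  0.58 -1.9 ]
1.3 [ 0.32672486  0.60149056 -0.45624231]
```

```bash
cat >> geo.py <<'E'
def st(tag):
    s=env.sense(); print(tag,"t%.2f"%s["t"],"F",np.round(s["wrist_force"],1),"w%.4f"%s["gripper_width"],"g%.1f"%s["grasp_force"],"p",np.round(s["ee_pos"],4),"q",np.round(s["joint_positions"],2)); return s
E
python3 - <<'E'
from geo import *
env.reach(tcp(CA+.08*RA[:,2],RA),tool(RA,1)); st("pre")
env.movel(tcp(CA,RA),rate=.12); st("at")
effector.grasp(35); st("grip")
im,d=viewer.read_camera("scene"); cv2.imwrite("pics/g.png",cv2.resize(im[60:220,210:400,::-1],None,fx=3,fy=3))
E
```

```text
pre t2.89 F [-0.2  0.5  0.2] w0.0914 g0.0 p [0.5464 0.2372 0.1864] q [-0.65  0.3  -0.04  2.02  0.69  0.69  1.58]
at t3.71 F [0.2 0.  0.1] w0.0919 g0.0 p [0.5804 0.2238 0.1153] q [-0.64  0.44  0.02  2.02  0.79  0.55  1.49]
grip t4.84 F [ 2.2 -1.2  0.8] w0.0158 g35.0 p [0.5809 0.2231 0.1153] q [-0.64  0.44  0.02  2.02  0.79  0.55  1.49]
```

View pics/g.png

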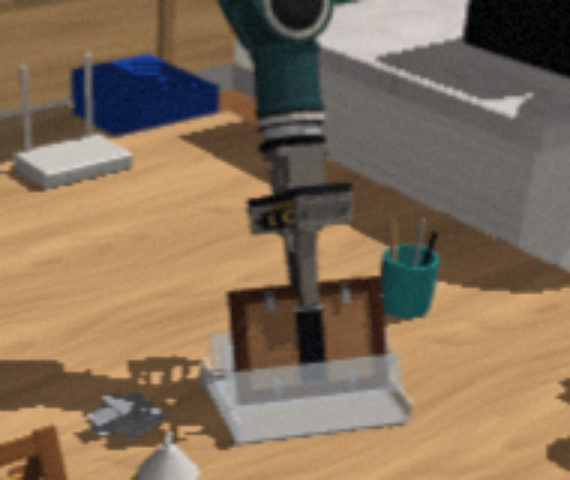

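The gripper holds the top rail centrally, with a 15.8 mm opening matching the frame. Next I lift and turn.

Run:
```python
from geo import *
env.movel(tcp(CA+.085*RA[:,2],RA),rate=.12); st("out")
env.movel(tcp(CA+.085*RA[:,2],RA)+[-.02,0,.08],rate=.2); st("up")
q=solver.inverse_kinematics(tcp(CB+.13*RB[:,2],RB),tool(RB,1)); print(np.round(q,2))
```

```text
out t5.75 F [ 0.3 -0.2 -4.9] w0.0154 g35.0 p [0.5438 0.2365 0.1896] q [-0.65  0.29 -0.05  2.02  0.68  0.7   1.58]
up t6.31 F [ 0.4 -0.3 -4.1] w0.0154 g35.0 p [0.524  0.2364 0.2696] q [-0.64  0.17 -0.08  1.98  0.58  0.86  1.7 ]
[-0.17  0.15  0.55  2.06 -0.39  0.58  0.61]
```

Run:
```python
from geo import *
from fit import plane_fit
env.reach(tcp(CB+.13*RB[:,2],RB),tool(RB,1)); s=st("over")
np.set_printoptions(suppress=True)
c=np.array(s["ee_pos"])-G*RB[:,2]; print("c",c.round(4), "rot err",np.abs(np.array(s["tcp_rot"])-tool(RB,1)).max())
for n in ["scene","top"]:
    im,d=viewer.read_camera(n); P=cloud(n,d).reshape(-1,3)[d.ravel()>0]
    if n=="scene": cv2.imwrite("pics/over.png",cv2.resize(im[70:270,120:320,::-1],None,fx=3,fy=3))
    np.savez(n+"1.npz",im=im,d=d)
    r=plane_fit(P,c,-.046,np.radians(24),.008,.1,-.075,.045)
    print(n,np.round(r[:5],4),"y",np.round(np.percentile(r[5],[.5,2,50,98,99.5]),4),"z",np.round(np.percentile(r[6],[.1,1,99,99.9]),4))
```

```text
over t7.90 F [-1.5 -0.2 -3.3] w0.0156 g35.0 p [ 0.5639 -0.1877  0.2439] q [-0.17  0.16  0.55  2.06 -0.39  0.58  0.61]
c [ 0.5793 -0.1884  0.2092] rot err 0.00354455665060735
scene [  -0.0411    0.003     0.4315 2240.        0.0026] y [-0.0918 -0.0906 -0.0079  0.0822  0.0864] z [-0.0637 -0.0626  0.0438  0.0449]
top [ -0.0439   0.0034   0.4219 454.       0.0022] y [-0.0864 -0.0854  0.0267  0.0885  0.089 ] z [-0.0676 -0.0624  0.0409  0.044 ]
```

View pics/over.png

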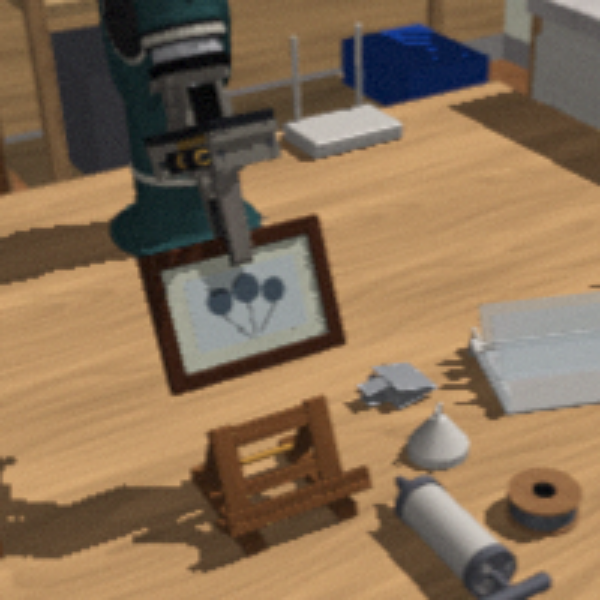

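The print is upright with the balloons facing out, square to the stand's lip. I'll check the rail offset before lowering.

Run:
```python
from geo import *
c=np.array([.5793,-.1884,.2092])
for n in ["scene","top"]:
    D=np.load(n+"1.npz"); P=cloud(n,D["d"]).reshape(-1,3)[D["d"].ravel()>0]
    q=(P-c)@RB; 
    for nm,m in [("left",(q[:,1]>.077)&(q[:,1]<.087)&(abs(q[:,2])<.06)),("right",(q[:,1]<-.077)&(q[:,1]>-.087)&(abs(q[:,2])<.06)),("bot",(q[:,2]<-.052)&(q[:,2]>-.062)&(abs(q[:,1])<.085)),("mid",(abs(q[:,1])<.06)&(abs(q[:,2])<.03))]:
        x=q[m&(abs(q[:,0])<.02),0]; print(n,nm,len(x),np.round(np.median(x),4) if len(x) else "")
    c2=np.array([.633,-.191,.091]); D=np.load(n+"0.npz"); P=D["P"].reshape(-1,3)[D["d"].ravel()>0]; q=(P-c2)@RB
    # ledge/lip: lip top heights
    m=(abs(q[:,0]+.0095)<.005)&(abs(q[:,1])<.065)
    x=q[m&(q[:,2]>-.045)&(q[:,2]<.02),0]; print(n,"back",len(x),np.round(np.median(x),4))
    m=(q[:,0]>.003)&(q[:,0]<.04)&(abs(q[:,1])<.07)&(q[:,2]<-.035)
    print(n,"lip n-range",np.round(np.percentile(q[m,0],[2,50,98]),4),"z",np.round(np.percentile(q[m,2],[2,50,90,98]),4))
```

```text
scene left 123 0.0065
scene right 155 0.0072
scene bot 196 0.0061
scene mid 841 0.0026
scene back 577 -0.0089
scene lip n-range [0.0044 0.0239 0.0381] z [-0.1163 -0.096  -0.0554 -0.0522]
top left 38 0.0067
top right 42 0.0072
top bot 37 0.006
top mid 141 0.0025
top back 230 -0.009
top lip n-range [0.004  0.0236 0.0394] z [-0.1204 -0.0723 -0.0541 -0.05  ]
```

```bash
cat > place.py <<'E'
from geo import *
C=np.array([.6333,-.193,.091]); T=tool(RB,1)
def loc(s): return (np.array(s["ee_pos"])-tcp(C,RB))@RB   # n, y, z offset from home
def fl(s): return np.array(s["wrist_force"])@RB
off=np.zeros(3)                                           # command correction, print axes
def go(l,rate): 
    env.movel(tcp(C,RB)+RB@(np.array(l)+off),T,rate=rate); return env.sense()
if __name__=="__main__":
    np.set_printoptions(suppress=True,precision=4)
    s=go([.0035,0,.06],.2); off-= np.clip(loc(s)-[.0035,0,.06],-.003,.003); print(loc(s))
    s=go([.0035,0,.02],.12); f0=fl(s); print(loc(s),f0.round(1)); off-=np.clip(loc(s)-[.0035,0,.02],-.002,.002)
    s=go([.0035,0,.006],.05); print(loc(s),(fl(s)-f0).round(1))
    z=.006
    while z>-.006:
        z-=.001; s=go([.0035,0,z],.02); f=fl(s)-f0; print("z",loc(s),f.round(1))
        if f[2]>3 or abs(f).max()>6: break
    print(s["t"],off)
E
python3 place.py
```

```text
[0.0034 0.0001 0.0599]
[ 0.004  -0.0005  0.0208] [-1.5 -0.4 -3. ]
[0.0028 0.0004 0.005 ] [ 0.   0.6 -0.4]
z [0.0032 0.0004 0.0043] [-0.4  0.   0.5]
z [0.003  0.0004 0.0032] [ 0.2  0.2 -1.3]
z [0.003  0.0004 0.0022] [0.3 0.2 0. ]
z [0.003  0.0004 0.0011] [1.  0.9 0.7]
z [0.003  0.0005 0.0001] [ 1.4  0.2 -0.4]
z [ 0.0034  0.0005 -0.0002] [-1.9  0.9  8.6]
10.9333 [-0.0004  0.0004 -0.0008]
```

Run:
```python
from place import *
import place
np.set_printoptions(suppress=True,precision=4)
place.off[:]=[-.0004,.0004,-.0008]
s=go([.0035,0,.0015],.02); f0=fl(s); print(loc(s),f0.round(1))
n=.0035
while n>-.004:
    n-=.0007; s=go([n,0,.0015],.02); f=fl(s)-f0; print("n",loc(s),f.round(1))
    if f[0]>3.5: break
f1=fl(s); z=.0015
while z>-.003:
    z-=.0007; s=go([n,0,z],.02); f=fl(s)-f1; print("z",loc(s),f.round(1))
    if f[2]>3.5: break
st("end")
im,d=viewer.read_camera("scene"); cv2.imwrite("pics/pl.png",cv2.resize(im[100:280,120:320,::-1],None,fx=3,fy=3))
```

```text
[0.0031 0.0004 0.0006] [-1.3 -0.7 -3.7]
n [0.0022 0.0004 0.0005] [0.7 0.2 0.6]
n [0.0016 0.0004 0.0007] [-0.4  1.   1. ]
n [0.001  0.0004 0.0007] [-0.5  0.1  1. ]
n [0.0006 0.0004 0.0008] [1.1 0.4 0.7]
n [0.0001 0.0004 0.0008] [1.4 1.8 0.1]
n [-0.0003  0.0004  0.0008] [ 3.6  1.7 -0.7]
z [-0.0004  0.0002  0.0002] [ 0.5 -0.2  2.7]
z [-0.0003  0.0004 -0.0002] [0.2 1.6 8. ]
end t13.18 F [0.9 2.5 4.2] w0.0159 g35.0 p [ 0.6177 -0.1919  0.1254] q [ 0.01  0.42  0.36  2.04 -0.72  0.38  0.9 ]
```

View pics/pl.png

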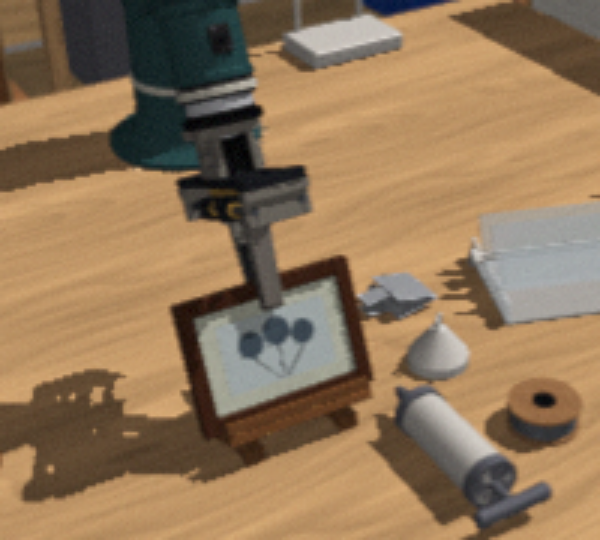

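The print is seated behind the lip, centred, and bearing on both the back and the ledge. I'll release, retreat and check.

Run:
```python
from geo import *
from fit import plane_fit
np.set_printoptions(suppress=True)
effector.release(); s=st("rel")
p=np.array(s["ee_pos"]); env.movel(p+.09*RB[:,2],rate=.12); env.movel(p+.09*RB[:,2]+[-.12,0,.08],rate=.3); st("away")
c=np.array([.6333,-.193,.091])
for n in ["scene","top"]:
    im,d=viewer.read_camera(n); P=cloud(n,d).reshape(-1,3)[d.ravel()>0]
    if n=="scene": cv2.imwrite("pics/fin.png",cv2.resize(im[100:280,120:380,::-1],None,fx=3,fy=3))
    r=plane_fit(P,c,-.046,np.radians(24),.004,.1,-.045,.075)
    print(n,np.round(r[:5],4),"y",np.round(np.percentile(r[5],[.5,2,98,99.5]),4),"z",np.round(np.percentile(r[6],[1,99,99.9]),4))
```

```text
rel t14.42 F [-1.4  0.6  0.4] w0.0919 g0.0 p [ 0.6171 -0.1919  0.1246] q [ 0.01  0.42  0.36  2.04 -0.72  0.38  0.9 ]
away t15.95 F [-0.4  1.2 -0.8] w0.0921 g0.0 p [ 0.4612 -0.1899  0.2867] q [-0.17 -0.12  0.56  2.19 -0.13  0.66  0.44]
scene [  -0.0448    0.0004    0.4483 2236.        0.0026] y [-0.0916 -0.0901  0.0834  0.087 ] z [-0.0438  0.0663  0.0671]
top [ -0.0479   0.0005   0.462  714.       0.0024] y [-0.0882 -0.0855  0.087   0.0893] z [-0.0436  0.069   0.071 ]
```

View pics/fin.png

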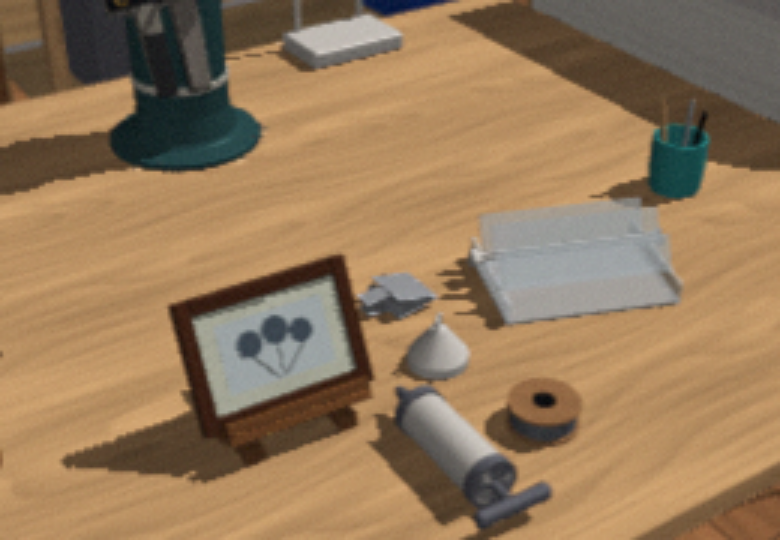

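Run:
```python
from geo import *
np.set_printoptions(suppress=True,precision=4)
def chk(P,c,tag):
    q=(P-c)@RB; m=(abs(q[:,0])<.02)
    for nm,k in [("rails",(abs(q[:,1]+.001)>.077)&(abs(q[:,1]+.001)<.087)),("mid",abs(q[:,1])<.06)]:
        out=[]
        for a,b in [(-.06,-.052),(-.045,-.03),(-.03,-.015),(-.015,0),(0,.015),(.015,.03),(.03,.045),(.052,.062)]:
            x=q[m&k&(q[:,2]>a)&(q[:,2]<b),0]; out.append(round(float(np.median(x))*1e3,1) if len(x)>3 else None)
        print(tag,nm,out)
for n in ["scene","top"]:
    D=np.load(n+"1.npz"); chk(cloud(n,D["d"]).reshape(-1,3)[D["d"].ravel()>0],np.array([.5793,-.1884,.2092]),n+" hand")
    Ps=[]
    for _ in range(2):
        im,d=viewer.read_camera(n); Ps.append(cloud(n,d).reshape(-1,3)[d.ravel()>0])
    chk(np.concatenate(Ps),np.array([.6333,-.193,.091]),n+" now")
    r=tip_of(n,"picture")+tip_of(n,"picture_top"); print([(np.round(a["at"],3).tolist(),round(a["score"],2)) for a in r])
    for t in ["jar","holder","weight","clip","reel","pump"]:
        r=tip_of(n,t); print(t,[np.round(a["at"],3).tolist() for a in r[:1]])
```

```text
scene hand rails [5.8, 6.3, 6.8, 6.2, 7.2, 6.9, 7.5, 7.2]
scene hand mid [6.2, 1.2, 2.2, 2.5, 2.7, 2.8, 2.8, 8.0]
scene now rails [7.1, 6.0, 5.2, 5.0, 3.6, 2.8, 2.0, 0.9]
scene now mid [7.7, 1.2, 1.0, 0.1, -0.2, -1.5, -2.7, 0.9]
[([0.632, -0.193, 0.092], 0.61), ([0.606, -0.189, 0.149], 0.77), ([0.529, 0.008, 0.002], 0.36)]
jar [[0.534, -0.477, 0.0]]
holder [[0.491, 0.477, 0.002]]
weight [[0.645, -0.012, 0.0]]
clip [[0.6, -0.186, 0.149]]
reel [[0.78, 0.02, 0.003]]
pump [[0.788, -0.093, -0.001]]
top hand rails [None, 6.8, 7.2, 6.1, 7.3, 7.3, 7.2, 7.3]
top hand mid [5.9, 2.0, 2.4, 2.5, 2.8, 2.5, 3.3, 6.6]
top now rails [8.1, 6.6, 5.9, 4.7, 3.4, 3.2, 2.1, 0.3]
top now mid [9.2, 1.8, 1.3, 0.7, -0.2, -1.1, -1.9, -1.0]
[([0.628, -0.196, 0.088], 0.62), ([0.596, -0.194, 0.148], 0.84), ([0.641, -0.008, 0.001], 0.51)]
jar [[0.534, -0.48, -0.002]]
holder [[0.498, 0.483, 0.005]]
weight [[0.64, -0.007, 0.005]]
clip [[0.524, 0.005, -0.007]]
reel [[0.783, 0.018, -0.002]]
pump [[0.783, -0.091, 0.001]]
```

Run:
```python
from geo import *
c=np.array([.598,.216,.082]); R=np.stack([nA,yA,RA[:,2]],1)
for n in ["scene","top"]:
    D=np.load(n+"0.npz"); P=D["P"].reshape(-1,3)[D["d"].ravel()>0]; q=(P-c)@R; m=abs(q[:,0])<.02
    for nm,k in [("L",(q[:,1]>.077)&(q[:,1]<.086)),("R",(q[:,1]<-.077)&(q[:,1]>-.086)),("mid",(abs(q[:,1])<.068)&(abs(q[:,1])>.02)),("strut",(abs(q[:,1])<.007))]:
        o=[]
        for a,b in [(0,.01),(.01,.02),(.02,.03),(.03,.045),(.051,.062)]:
            x=q[m&k&(q[:,2]>a)&(q[:,2]<b),0]; o.append((round(float(np.median(x))*1e3,1),len(x)) if len(x)>3 else None)
        print(n,nm,o)
    # stand back posts/planks: offset vs slope height
    c2=np.array([.633,-.191,.091]); q=(P-c2)@RB
    for nm,k in [("posts",(abs(q[:,1]+.003)>.045)&(abs(q[:,1]+.003)<.06)),("between",abs(q[:,1]+.003)<.035)]:
        o=[]
        for a in np.arange(-.05,.021,.01):
            x=q[k&(abs(q[:,0]+.009)<.012)&(q[:,2]>a)&(q[:,2]<a+.01),0]; o.append((round(float(np.median(x))*1e3,1),len(x)) if len(x)>3 else None)
        print(n,nm,o)
```

```text
scene L [(6.7, 8), (5.4, 7), (4.1, 7), (7.1, 11), (5.6, 11)]
scene R [(6.3, 7), (7.9, 8), (5.8, 6), (7.1, 13), (4.7, 7)]
scene mid [(2.0, 75), (2.6, 79), (3.5, 79), (2.9, 120), (6.7, 87)]
scene strut [(5.3, 12), (4.3, 10), (5.3, 12), (4.7, 16), (8.5, 13)]
scene posts [(-9.9, 32), (-8.3, 34), (-8.5, 32), (-8.9, 36), (-8.5, 33), (-9.3, 37), (-8.7, 31), (-13.7, 8)]
scene between [(-8.9, 73), (-9.6, 42), None, None, (-9.7, 13), (-8.4, 73), (-8.7, 76), None]
top L [None, None, (5.7, 5), (6.8, 5), (2.9, 8)]
top R [None, None, (5.7, 4), (6.7, 4), (6.1, 7)]
top mid [(2.3, 40), (2.3, 40), (2.6, 34), (2.4, 50), (5.4, 58)]
top strut [(4.9, 6), (4.6, 7), None, (4.0, 10), (6.1, 8)]
top posts [(-7.9, 9), (-8.5, 6), (-8.1, 8), (-8.8, 8), (-8.2, 8), (-8.4, 8), (-12.2, 31), None]
top between [(-11.6, 45), (-12.6, 34), None, None, (-9.0, 8), (-8.9, 18), (-11.9, 65), (-11.8, 6)]
```

```bash
python3 -c "
from geo import *
st('fin'); print(workorder.finish_job())"
```

```text
fin t17.05 F [-0.3 -0.2  0.8] w0.0920 g0.0 p [ 0.4606 -0.1902  0.2869] q [-0.17 -0.12  0.56  2.19 -0.13  0.66  0.44]
the job is handed in; nothing more can be done
None
```

I handed the job in at 17 s of the 38 s limit: the print is upright and centred on the stand, picture out over the lip and bottom edge on the ledge; it leans about 3–4° further back than the stand because its hardboard is recessed about 4 mm, and the other things show no movement beyond camera error.

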